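# Lock the microscope slide for transport by feel

## Task

Lock the inclined specimen slide for transport: take the square-handled lock pin out of its stand, put it through the long slot in the slide's sloping cover and feel along the hidden carriage underneath for its locking hole, which can be anywhere along the slot. Push the pin in until its collar sits flat on the cover, then let go of it. Leave the amber jar and the round-headed gauge pin where they stand.

Things in the scene. Friction and masses are not known exactly. Their poses are not given: they have to be found in the camera images.
- cover: White sloping cover (110 x 250 mm, 5 mm thick) of the inclined slide. Origin: centre of its slot, on the outer surface, 135 mm above the table. z: outward normal, 32 deg (0.56 rad) from vertical, leaning to the robot; the pin goes in along -z. y: along the slot, to the robot's left; x: up the slope. Slot 100 mm long (y), 22 mm wide (x). Fixed and rigid, yawed up to 0.3 rad.
- face (a point): Point of the carriage's flat rigid face, below the slot's centre: 40 mm under the cover's outer surface and parallel to it; axes as the cover's. The face is unbroken under the whole slot but for one locking hole, 17 mm along y, 24 mm along x, 40 mm deep, centred at x = 0 and at an unknown y from -35 to +35 mm. It is hidden by the cover. The carriage does not move.
- pin_grip (a point): Centre of the lock pin's black square handle, 26 x 26 mm, 70 mm long; z from tip to handle, x and y square to its flats. The pin (0.15-0.31 kg) stands upright in an aluminium block 70 x 70 x 85 mm, its collar on the block's top, 74 mm of rod in a loose hole; it lifts straight out. Collar: steel, 34 mm wide, 6 mm thick, right under the handle.
- pin_tip (a point): End of the lock pin's 12 mm thick steel rod (round nose), on its axis, 115 mm below the handle's centre and 74 mm below the underside of the collar. When the pin is home the tip is 74 mm below the cover's outer surface.
- gauge_mid (a point): Centre of the 38 mm wide, 12 mm thick round steel head of the gauge pin, standing low in the other, equal aluminium block. A bystander.
- jar_mid (a point): Centre of the amber glass jar, 50 mm wide and 75 mm high, black lid. A bystander, standing between the pin stands and the slide.

How it is judged (in metres and radians):
At the end, for the whole second after the job is handed in: The lock pin is in the carriage's locking hole through the slot, its collar within 4 mm of the cover (tip at least 70 mm below the cover's outer surface) and its axis within 0.12 rad of the cover's normal, released (z of pin_tip in the frame of cover between -0.08 and -0.07 m and y of pin_tip in the frame of cover between -0.05 and 0.05 m and x of pin_tip in the frame of cover between -0.015 and 0.015 m and angle between the z axis of pin_grip and the z axis of cover, either way round below 0.12 rad); the robot touches nothing.
It fails at once if the amber jar is moved by more than 30 mm (distance of jar_mid from where it was at the start of the episode above 0.03 m).
It fails at once if the gauge pin is moved by more than 30 mm (distance of gauge_mid from where it was at the start of the episode above 0.03 m).
It also fails if it takes over 54 s, if anything falls off the work surface, if the arm or the gripper's body presses on something with over 40 N, if the wrist force passes 120 N, or if a joint passes its speed limit or range.

## Robot

A 6-joint arm with a two-finger parallel gripper is mounted at the origin on the work surface. World frame = base frame: x ahead of the robot, y to its left, z up, the work surface at z = 0. Lengths are in mm, angles in rad, forces in N, time in s.
With the tool pointing down it reaches from about 300 to 775 mm from the base axis. Payload 14.6 kg.
Tool frame: the origin (TCP) lies between the finger pads; the fingertips stand 8 mm ahead of it and the grasp point (between the pads) lies 11 mm behind it; x points along the fingers, y is the direction in which the jaws open and shut, and the axes are right-handed (so a half turn about x gives the same grasp; the last joint's range is limited). The gripper opens to 94 mm and grips with 3 to 60 N. Pads are 16 mm wide; open, the fingers measure 119 mm over their backs; the gripper's body (75 mm by 177 mm) begins 78 mm behind the grasp point.
Start: joints at [1.17, 0.3, 1.521, -0, 1.321, -0.067], TCP at [180.197, 519.633, 213.446] pointing down, gripper open.
Joint ranges: [-3.03, 3.03], [-0.79, 2.21], [0.23, 2.52], [-1.04, 4.18], [0, 3.07], [-2.55, 2.55]. Speed limits (rad/s): [2.22, 2.22, 2.57, 3.14, 3.14, 3.14].

## Interface

Orientations are given as [roll, pitch, yaw] about the fixed x, y, z axes, in that order (R = Rz(yaw) Ry(pitch) Rx(roll)).
In Python, from cell import telemetry, camera, calibration, order gives the robot as it stands.
- The arm moves only by the shell command python3 -m handwheel 'ROWS' [FORCE]. ROWS is JSON, a list of rows, each a list of 7 numbers: the turn, a rotation vector about the tool's x, y, z as a fraction of full scale, then the shift along the tool's x, y, z as a fraction of full scale, then the opening, from 0 (shut) to 1 (fully open). A call has 1 to 12 rows; each row is the pose to reach, as a shift and turn from the pose measured when the call began, along the tool's axes at that moment, turning the shorter way round; what a row does not reach only later rows make up. Full scale, the value 1, is 300 mm for a shift and pi rad for a turn. A row lasts 1/8 s, in which the tool goes at most 62.5 mm and 10.7 degrees, less where a joint would pass 70% of its speed; a pose out of reach is approached as far as the arm can. A call with a number of a shift or a turn outside -1 to 1 is refused whole. A call with a gripper value outside its range is refused whole. The fingers move at their own pace and stop on an object; FORCE is the grip in N (left out, the last holds). Time passes only in rows, so rows that repeat a pose let the fingers close. It gives the time, the measured TCP pose, the force and the opening at its end, in the units of the state.
- telemetry.read_state(): the state, without advancing time (a new reading comes with each control period).
- camera(name): name is "scene" or "top" or "wrist"; returns the picture (420x560x3 uint8, red, green, blue); there is no depth.
- calibration(name): a dict with "fov_y" (degrees; the focal length in pixels is half the picture's height over the tangent of half this angle, whatever the lens; pixels are square), "cx", "cy" (the principal point, pixels), "k1" (the pictures are not rectified: a ray, as slopes to the right and down, at radius r is drawn at 1 + k1 r^2 times it, then the intrinsics apply), "position" and "attitude" of the camera in the world. Camera axes: x right, y down, z forward; pixel columns grow to the right and rows downward; lengths in mm; the calibration is good to about 2 mm. A picture is of the moment at which its call begins: read the wrist's pose just before it. calibration takes no time and is no camera call; for the wrist camera it gives the pose at the moment of the call.
- order.sign_off(): hands the job in, once; it reports no verdict.
The state is a dict: "clock": time; "joints": joint angles; "qd": joint speeds; "effort": joint torques, N m; "eef_pos": TCP position; "eef_rot": TCP orientation; "wrist_force": force on the tool from outside, world axes, zero at the start; "moment": the same for the moment, N m; "finger_gap": finger opening in mm.
Only numpy, scipy, OpenCV 4.12 (cv2) and the standard library are available. Lean on these libraries where they do the work, as an engineer would, in place of code of your own. Each camera call takes 0.05 s, during which the arm holds its last target.

## Working session

There is one attempt and no reset: what is moved stays moved. The work goes in short steps, Python scripts to look and compute and a shell command to move; the robot and the scene stay as the last step left them, time stands still between calls to the robot, and variables do not carry over. Pictures are saved under pics/ and viewed, and the job is handed in when it is done.

```bash
ls; mkdir -p pics; python3 - <<'E'
from cell import telemetry,camera,calibration
import cv2
print(telemetry.read_state())
for n in ("scene","top","wrist"):
    print(n,calibration(n)); cv2.imwrite(f"pics/{n}0.png",cv2.cvtColor(camera(n),cv2.COLOR_RGB2BGR))
E
```

```text
pics
{'clock': 0.0, 'joints': array([ 1.17038045e+00,  3.00464044e-01,  1.52159434e+00, -3.01892184e-05,
        1.32072294e+00, -6.66062578e-02]), 'qd': array([ 8.81070879e-04, -5.50656351e-04, -3.54126938e-05,  1.24479793e-03,
        6.84616246e-04,  8.13544490e-05]), 'effort': array([ 6.70731351e-04, -5.31808555e+01, -3.52729261e+01,  7.08063575e-02,
        2.44707201e-02, -1.22315214e-04]), 'eef_pos': array([180.11404009, 519.39057164, 212.88459529]), 'eef_rot': array([-1.61280759,  1.5696073 , -1.94660972]), 'wrist_force': array([-0.79987572,  1.28319376, -0.45114849]), 'moment': array([0.00272346, 0.05446438, 0.0126945 ]), 'finger_gap': 93.77258713937628}
scene {'fov_y': 52.55408936444612, 'cx': 278.92345224338663, 'cy': 203.88035934630315, 'k1': -0.1090281509113514, 'position': array([1020.41195846, -312.81346919,  609.35280964]), 'attitude': array([-2.29055127,  0.00315213,  1.15780937])}
top {'fov_y': 49.491481204771524, 'cx': 287.236558615358, 'cy': 210.22669521437345, 'k1': -0.1309297283497638, 'position': array([449.83622667, -87.82178134, 989.32558495]), 'attitude': array([-3.06989015, -0.02821708, -1.54110717])}
wrist {'fov_y': 59.68474483126571, 'cx': 280.0326697237532, 'cy': 208.3219313082095, 'k1': -0.09207705584237272, 'position': array([103.5331447 , 546.42856303, 383.52561978]), 'attitude': array([2.85749577e+00, 2.67573544e-04, 1.23641249e+00])}
```

View pics/scene0.png

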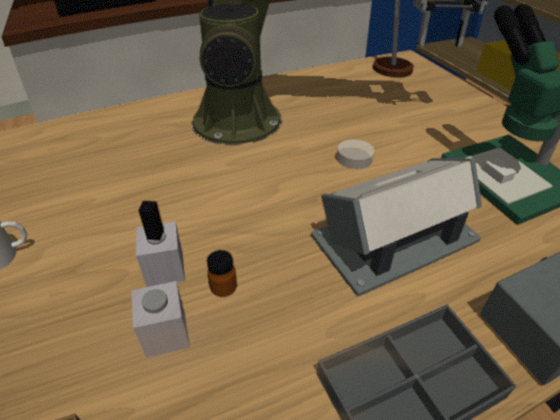

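View pics/top0.png

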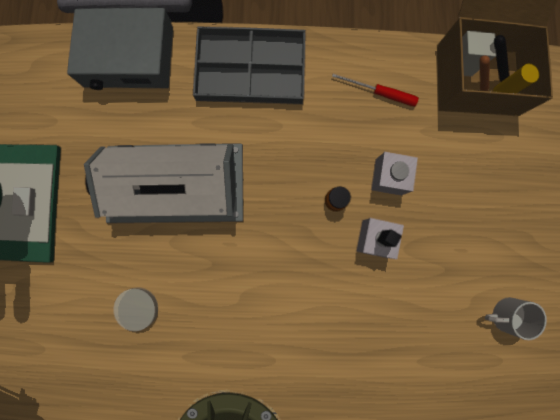

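View pics/wrist0.png

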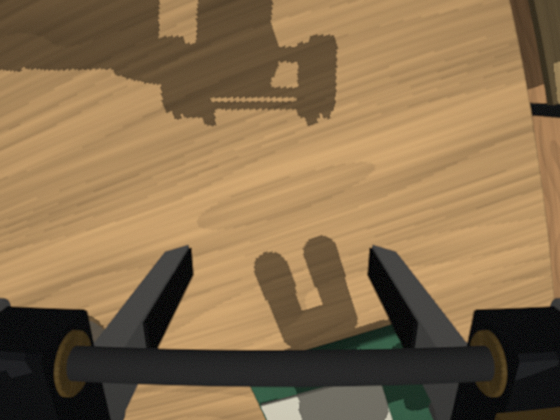

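The scene view shows the lock pin at about (152,220), gauge pin (155,300), jar (221,273) and slide (400,215). In the top view, the lock pin handle is at (389,239), jar (339,198), gauge (399,171) and slot (160,189). Nothing useful is in the wrist view. Next I'll zoom in.

```bash
cat > h.py <<'E'
import numpy as np, cv2
from scipy.spatial.transform import Rotation as R
def RM(e): return R.from_euler('xyz',e).as_matrix()
def K(c,h=420): 
    f=h/2/np.tan(np.radians(c['fov_y'])/2); return f
def ray(c,uv):
    f=K(c); m=np.array([[f,0,c['cx']],[0,f,c['cy']],[0,0,1.]])
    p=(np.array(uv,float)-[c['cx'],c['cy']])/f
    q=p.copy()
    for _ in range(30): q=p/(1+c['k1']*(q@q))
    d=RM(c['attitude'])@np.array([q[0],q[1],1]); return np.array(c['position']),d/np.linalg.norm(d)
def onz(c,uv,z):
    o,d=ray(c,uv); return o+d*(z-o[2])/d[2]
def onplane(c,uv,p,n):
    o,d=ray(c,uv); return o+d*((p-o)@n)/(d@n)
def proj(c,P):
    q=RM(c['attitude']).T@(np.array(P)-c['position']); s=q[:2]/q[2]
    return s*(1+c['k1']*(s@s))*K(c)+[c['cx'],c['cy']]
def tri(rs):
    A=np.zeros((3,3));b=np.zeros(3)
    for o,d in rs:
        M=np.eye(3)-np.outer(d,d);A+=M;b+=M@o
    x=np.linalg.solve(A,b); return x,[np.linalg.norm((np.eye(3)-np.outer(d,d))@(x-o)) for o,d in rs]
def save(n,im): cv2.imwrite('pics/'+n,im)
E
python3 - <<'E'
from h import *
t=cv2.imread('pics/top0.png'); s=cv2.imread('pics/scene0.png')
z=lambda im,x,y,w,h,k:cv2.resize(im[y:y+h,x:x+w],None,fx=k,fy=k,interpolation=cv2.INTER_CUBIC)
save('t_pin.png',z(t,320,140,110,130,4.5)); save('t_sl.png',z(t,80,135,170,95,4.5))
save('s_pin.png',z(s,120,190,130,170,3.5)); save('s_sl.png',z(s,305,150,180,140,4.2))
E
```

```text
(no output)
```

View pics/t_pin.png

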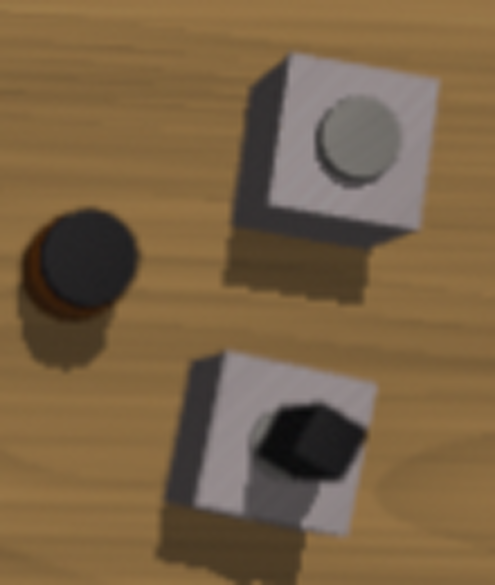

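View pics/t_sl.png

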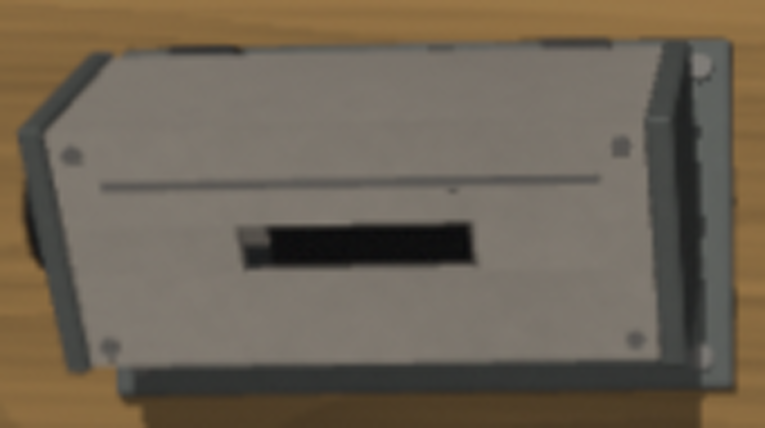

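View pics/s_pin.png

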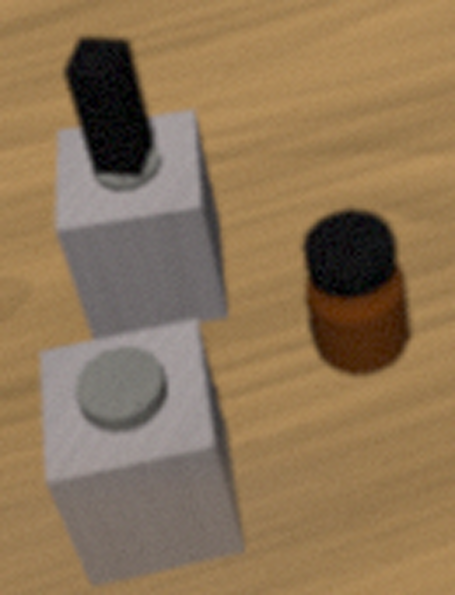

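View pics/s_sl.png

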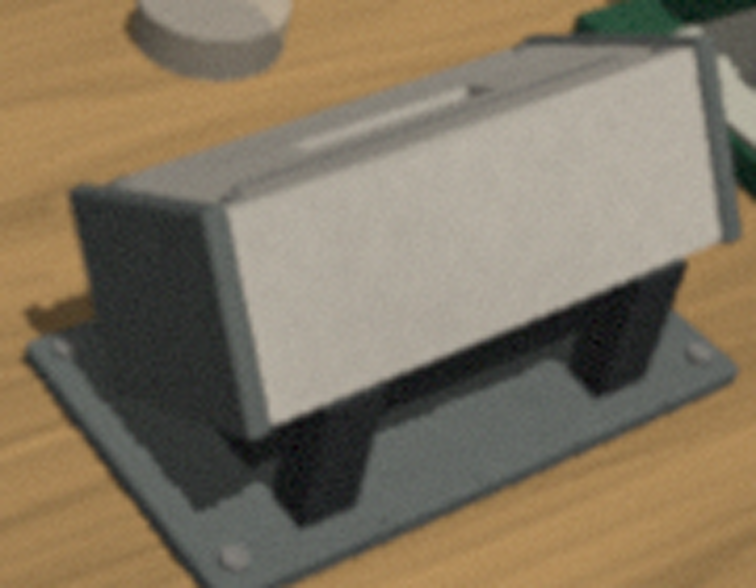

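```bash
python3 - <<'E'
from h import *
from cell import calibration
c=calibration('top'); s=calibration('scene')
t=lambda p:np.array(p)/4.5+[320,140]-0.39
B=np.array([onz(c,t(p),85) for p in [(225,350),(377,383),(348,534),(193,506)]]);print('block',B.round(0),B.mean(0))
e=B[1]-B[0];print(np.linalg.norm(e),np.degrees(np.arctan2(e[1],e[0])))
H=np.array([onz(c,t(p),161) for p in [(320,404),(366,436),(343,480),(297,468)]]);print('handle',H.round(0),H.mean(0))
for i in range(4):
  e=H[(i+1)%4]-H[i]; print(np.linalg.norm(e),np.degrees(np.arctan2(e[1],e[0])))
print('jar',onz(c,t((90,258)),75),'gauge',onz(c,t((360,138)),97))
sl=lambda p:np.array(p)/4.5+[80,135]-0.39
S=[sl(p) for p in [(238,228),(471,223),(476,264),(245,268)]]
psi=0;cen=onz(c,np.mean(S,0),135)
for _ in range(20):
  n=np.array([-np.sin(.5585)*np.cos(psi),-np.sin(.5585)*np.sin(psi),np.cos(.5585)])
  P=np.array([onplane(c,q,cen,n) for q in S]); m=P.mean(0); cen=cen+(m-cen); cen[2]=135
  cen=onz(c,proj(c,m),135)
  y=(P[0]+P[3]-P[1]-P[2])/2; psi=np.arctan2(-y[0],y[1])
print('cover',cen,psi,P.round(1),np.linalg.norm(y),np.linalg.norm(P[0]-P[3]))
print(proj(s,cen), S)
E
```

```text
block [[ 506. -277.   85.]
 [ 494. -347.   85.]
 [ 426. -335.   85.]
 [ 437. -264.   85.]] [ 465.63324711 -305.63013352   85.        ]
70.67239141627243 -100.36958288875336
handle [[ 481. -301.  161.]
 [ 468. -321.  161.]
 [ 450. -311.  161.]
 [ 454. -292.  161.]] [ 463.23204934 -306.27110009  161.        ]
23.18718106287448 -122.86920919842035
20.4960256736589 152.884129570892
19.77728968415607 77.08954697152716
27.94693287470015 -19.09852965006757
jar [ 546.62741201 -217.0338036    75.        ] gauge [ 602.28209651 -334.48132475   97.        ]
cover [544.02119651 133.88216514 135.        ] 0.04870673090423047 [[549.5 183.7 139.9]
 [554.5  84.9 140. ]
 [538.4  84.  130. ]
 [533.7 182.9 130.1]] 98.97656739650476 18.671711938220838
[398.22208291 176.89493566] [array([132.49888889, 185.27666667]), array([184.27666667, 184.16555556]), array([185.38777778, 193.27666667]), array([134.05444444, 194.16555556])]
```

```bash
cat >> h.py <<'E'
def cur():
    from cell import telemetry
    s=telemetry.read_state(); return np.array(s['eef_pos']),RM(s['eef_rot']),s
def delta(P,Rt):
    p,r,s=cur(); rv=R.from_matrix(r.T@Rt).as_rotvec()
    print('turn frac',(rv/np.pi).round(4),'shift frac',(r.T@(P-p)/300).round(4),'mm',(r.T@(P-p)).round(1),'deg',np.degrees(np.linalg.norm(rv)).round(1),'t',s['clock'])
def Rd(yaw): # tool down, jaw axis(y) at yaw
    x=np.array([0,0,-1.]);y=np.array([np.cos(yaw),np.sin(yaw),0]); return np.c_[x,y,np.cross(x,y)]
E
python3 - <<'E'
from h import *
p,r,s=cur(); print(r.round(3)); print(np.degrees(np.arctan2(r[1,1],r[0,1])))
for a in (-120,-90,-30,0,60,90):
  print(a);delta(np.array([465,-306,280.]),Rd(np.radians(a)))
delta(np.array([330,100,290.]),Rd(np.radians(-120)))
E
```

```text
[[-0.     0.328  0.945]
 [-0.001  0.945 -0.328]
 [-1.    -0.001 -0.   ]]
70.8762876218512
-120
turn frac [-9.396e-01 -4.000e-04  0.000e+00] shift frac [-0.2214 -2.2888  1.7986] mm [ -66.4 -686.7  539.6] deg 169.1 t 0.15
-90
turn frac [8.938e-01 4.000e-04 1.000e-04] shift frac [-0.2214 -2.2888  1.7986] mm [ -66.4 -686.7  539.6] deg 160.9 t 0.15
-30
turn frac [5.604e-01 2.000e-04 2.000e-04] shift frac [-0.2214 -2.2888  1.7986] mm [ -66.4 -686.7  539.6] deg 100.9 t 0.15
0
turn frac [3.938e-01 2.000e-04 2.000e-04] shift frac [-0.2214 -2.2888  1.7986] mm [ -66.4 -686.7  539.6] deg 70.9 t 0.15
60
turn frac [0.0604 0.     0.0003] shift frac [-0.2214 -2.2888  1.7986] mm [ -66.4 -686.7  539.6] deg 10.9 t 0.15
90
turn frac [-1.062e-01 -1.000e-04  3.000e-04] shift frac [-0.2214 -2.2888  1.7986] mm [ -66.4 -686.7  539.6] deg 19.1 t 0.15
turn frac [-9.396e-01 -4.000e-04  0.000e+00] shift frac [-0.2556 -1.1576  0.93  ] mm [ -76.7 -347.3  279. ] deg 169.1 t 0.15
```

```bash
python3 -m handwheel '[[0.02,0,0,-0.2,-0.76,0.6,1],[0.02,0,0,-0.2,-0.76,0.6,1],[0.02,0,0,-0.2,-0.76,0.6,1],[0.02,0,0,-0.2,-0.76,0.6,1],[0.02,0,0,-0.2,-0.76,0.6,1],[0.02,0,0,-0.2,-0.76,0.6,1]]'; python3 - <<'E'
from h import *
delta(np.array([465,-306,280.]),Rd(np.radians(60)))
E
```

```text
clock: 0.9
eef_pos: [276.3, 243.5, 274.0]
eef_rot: [0.525, 1.569, 0.124]
wrist_force: [-0.4, 0.2, 0.1]
finger_gap: 93.9
turn frac [ 0.0392  0.0003 -0.0002] shift frac [-0.0195 -1.4415  1.2932] mm [  -5.9 -432.4  388. ] deg 7.1 t 0.9
```

```bash
python3 -m handwheel '[[0.02,0,0,0,-0.95,0.85,1],[0.02,0,0,0,-0.95,0.85,1],[0.02,0,0,0,-0.95,0.85,1],[0.02,0,0,0,-0.95,0.85,1],[0.02,0,0,0,-0.95,0.85,1],[0.02,0,0,0,-0.95,0.85,1],[0.02,0,0,0,-0.95,0.85,1]]'; python3 - <<'E'
from h import *
delta(np.array([465,-306,280.]),Rd(np.radians(60)))
E
```

```text
clock: 1.78
eef_pos: [400.8, -120.4, 273.1]
eef_rot: [2.541, 1.57, 2.074]
wrist_force: [0.1, 0.7, 0.2]
finger_gap: 94.1
turn frac [ 0.0182 -0.0003 -0.0002] shift frac [-0.0238 -0.4564  0.4695] mm [  -7.1 -136.9  140.9] deg 3.3 t 1.775
```

```bash
python3 -m handwheel '[[0.02,0,0,-0.02,-0.456,0.47,1],[0.02,0,0,-0.02,-0.456,0.47,1],[0.02,0,0,-0.02,-0.456,0.47,1],[0.02,0,0,-0.02,-0.456,0.47,1],[0.02,0,0,-0.02,-0.456,0.47,1]]'; python3 - <<'E'
from h import *
from cell import camera,calibration
import json
c=calibration('wrist'); save('w1.png',cv2.cvtColor(camera('wrist'),cv2.COLOR_RGB2BGR))
print(proj(c,[465,-306,161]),proj(c,[465,-306,85]),cur()[:2],c)
json.dump({k:np.array(v).tolist() for k,v in c.items()},open('w1.json','w'))
E
```

```text
clock: 2.4
eef_pos: [465.7, -304.7, 278.2]
eef_rot: [2.734, 1.568, 2.206]
wrist_force: [0.5, 0.9, 0.3]
finger_gap: 94.3
[277.48381846 205.46052325] [277.8478533  185.23610271] (array([ 465.54314875, -304.26304993,  278.65614183]), array([[-8.79916530e-04,  5.03777519e-01,  8.63832992e-01],
       [ 1.46202467e-03,  8.63833051e-01, -5.03776064e-01],
       [-9.99998544e-01,  8.19664258e-04, -1.49663614e-03]])) {'fov_y': 59.68474483126571, 'cx': 280.0326697237532, 'cy': 208.3219313082095, 'k1': -0.09207705584237272, 'position': array([ 395.92040316, -263.79722925,  448.93898509]), 'attitude': array([ 2.85975593e+00, -1.82998412e-03,  1.04159750e+00])}
```

View pics/w1.png

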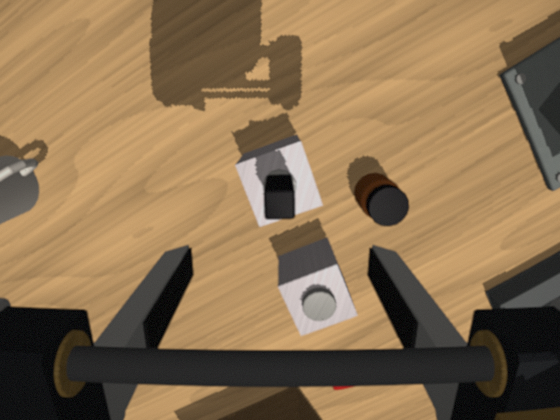

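The wrist view puts the handle top at about (279,206), nearly square to the picture, with jar (388,205) and gauge (318,302). I'll zoom on the handle for its yaw and centre.

```bash
python3 - <<'E'
from h import *
import json
c=json.load(open('w1.json'))
im=cv2.imread('pics/w1.png'); cr=im[160:230,245:315]
save('w1z.png',cv2.resize(np.clip(cr.astype(float)*3,0,255).astype(np.uint8),None,fx=8,fy=8,interpolation=cv2.INTER_CUBIC))
E
```

```text
(no output)
```

View pics/w1z.png

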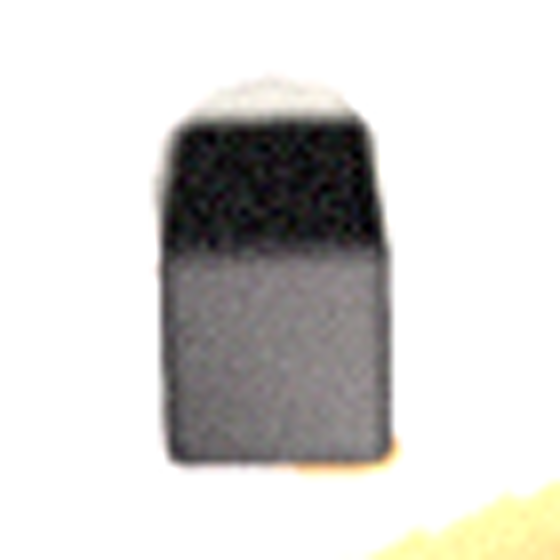

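```bash
python3 - <<'E'
from h import *
import json
c=json.load(open('w1.json'))
P=np.array([onz(c,np.array(p)/8+[245,160]-.44,161) for p in [(165,250),(387,250),(394,462),(173,462)]])
print(P,P.mean(0))
for i in range(4):
  e=P[(i+1)%4]-P[i]; print(np.linalg.norm(e),np.degrees(np.arctan2(e[1],e[0])))
m=P.mean(0); 
for yaw in (59,60):
  delta(np.array([m[0],m[1],126-11.]),Rd(np.radians(yaw)))
E
```

```text
[[ 449.37655114 -308.34741442  161.        ]
 [ 460.70496886 -288.99778759  161.        ]
 [ 480.56042931 -299.52041655  161.        ]
 [ 469.04428115 -319.18536952  161.        ]] [ 464.92155762 -304.01274702  161.        ]
22.421889000605432 59.652766382826776
22.471426973625945 -27.9218661100852
22.788857884583578 -120.35400277602281
22.456199016340516 151.14292091858488
turn frac [ 0.0042 -0.0005 -0.0003] shift frac [ 0.5455 -0.0008 -0.0014] mm [163.7  -0.2  -0.4] deg 0.8 t 2.45
turn frac [-0.0014 -0.0005 -0.0003] shift frac [ 0.5455 -0.0008 -0.0014] mm [163.7  -0.2  -0.4] deg 0.3 t 2.45
```

```bash
python3 -m handwheel '[[0,0,0,0.15,0,-0.001,1],[0,0,0,0.3,0,-0.001,1],[0,0,0,0.45,0,-0.001,1],[0,0,0,0.54,0,-0.001,1],[0,0,0,0.546,0,-0.001,1],[0,0,0,0.546,0,-0.001,0.2],[0,0,0,0.546,0,-0.001,0],[0,0,0,0.546,0,-0.001,0],[0,0,0,0.546,0,-0.001,0],[0,0,0,0.546,0,-0.001,0],[0,0,0,0.546,0,-0.001,0]]' 45; python3 - <<'E'
from h import *
print(cur())
E
```

```text
clock: 3.82
eef_pos: [465.1, -303.9, 114.9]
eef_rot: [2.631, 1.569, 2.102]
wrist_force: [-0.6, -0.2, -0.1]
finger_gap: 37.5
(array([ 465.147396  , -303.90409752,  114.88023265]), array([[-8.56432928e-04,  5.03834352e-01,  8.63799868e-01],
       [ 1.45601324e-03,  8.63799897e-01, -5.03832926e-01],
       [-9.99998573e-01,  8.26204937e-04, -1.47337616e-03]]), {'clock': 3.825, 'joints': array([-6.44953415e-01,  4.12691674e-01,  1.61017232e+00,  7.20581675e-04,
        1.12028846e+00, -1.68803242e+00]), 'qd': array([ 0.00010449,  0.00086893, -0.00213498, -0.00018932, -0.00046468,
       -0.00068871]), 'effort': array([ 2.59604982e-03, -5.63300121e+01, -3.20209408e+01, -2.04517809e-02,
        7.84127251e-02,  6.37345129e-04]), 'eef_pos': array([ 465.147396  , -303.90409752,  114.88023265]), 'eef_rot': array([2.63052879, 1.56910711, 2.1024972 ]), 'wrist_force': array([-0.62704319, -0.19380298, -0.14173866]), 'moment': array([-0.01297663,  0.04093067, -0.00303303]), 'finger_gap': 37.45581101230737})
```

Still closing (37 mm gap).

```bash
python3 -m handwheel '[[0,0,0,0,0,0,0],[0,0,0,0,0,0,0],[0,0,0,0,0,0,0]]' 45
```

```text
clock: 4.2
eef_pos: [465.1, -303.9, 114.8]
eef_rot: [2.702, 1.569, 2.174]
wrist_force: [-0.7, -0.2, -0.4]
finger_gap: 25.8
```

```bash
python3 -m handwheel '[[0,0,0,-0.15,0,0,0],[0,0,0,-0.3,0,0,0],[0,0,0,-0.5,0,0,0],[0,0,0,-0.65,0,0,0],[0,0,0,-0.65,0,0,0]]' 45; cat >> h.py <<'E'
psi=0.0487; C=np.array([544.,133.9,135.])
def cov(psi=None):
    p=globals()['psi'] if psi is None else psi
    th=.5585; n=np.array([-np.sin(th)*np.cos(p),-np.sin(th)*np.sin(p),np.cos(th)])
    y=np.array([-np.sin(p),np.cos(p),0]); return np.c_[np.cross(y,n),y,n]
def tgt(x,y,z,tipoff=104.):
    """tool pose with tip at cover coords x,y,z"""
    Rc=cov(); Rt=np.c_[-Rc[:,2],Rc[:,1],np.cross(-Rc[:,2],Rc[:,1])]
    return C+Rc@np.array([x,y,z+tipoff]),Rt
def tip():
    p,r,s=cur(); t=p+r[:,0]*104; return cov().T@(t-C)
E
python3 - <<'E'
from h import *
P,Rt=tgt(0,0,60)
print(P,Rt,cur()[2]['wrist_force'],cur()[2]['finger_gap']);delta(P,Rt)
E
```

```text
clock: 4.82
eef_pos: [465.9, -304.6, 313.0]
eef_rot: [0.044, 1.567, -0.484]
wrist_force: [-1.0, 0.8, -1.5]
finger_gap: 25.8
[457.19702292 129.66934989 274.08035364] [[ 0.52928645 -0.04868075  0.84704548]
 [ 0.02579665  0.99881439  0.04128376]
 [-0.84805094  0.          0.52991472]] [-0.97731607  0.83798619 -1.51028272] 25.77943813732566
turn frac [-0.1786 -0.1715  0.0515] shift frac [ 0.127   1.2358 -0.7549] mm [  38.1  370.7 -226.5] deg 45.5 t 4.825
```

```bash
python3 -m handwheel '[[-0.02,-0.02,0.006,0.01,0.15,-0.1,0],[-0.05,-0.05,0.015,0.02,0.35,-0.22,0],[-0.09,-0.085,0.025,0.02,0.55,-0.35,0],[-0.12,-0.12,0.035,0.02,0.75,-0.47,0],[-0.15,-0.15,0.045,0.02,0.95,-0.6,0],[-0.179,-0.1715,0.0515,0.02,0.95,-0.6,0],[-0.179,-0.1715,0.0515,0.02,0.95,-0.6,0]]' 45
python3 - <<'E'
from h import *
P,Rt=tgt(0,0,60)
delta(P,Rt); print(cur()[2]['joints'])
E
```

```text
clock: 5.7
eef_pos: [452.8, 33.9, 304.8]
eef_rot: [-0.001, 1.014, 0.053]
wrist_force: [0.6, 0.2, -2.1]
finger_gap: 25.8
turn frac [ 0.0014 -0.0005 -0.0007] shift frac [ 0.1034  0.3179 -0.0272] mm [31.  95.4 -8.2] deg 0.3 t 5.7
[-0.03189345 -0.29945059  2.00079535  0.05787158  0.88585662 -1.68014826]
```

```bash
python3 -m handwheel '[[0,0,0,0.03,0.15,-0.01,0],[0.0014,0,0,0.06,0.318,-0.027,0],[0.0014,0,0,0.1,0.318,-0.027,0],[0.0014,0,0,0.103,0.318,-0.027,0]]' 45
python3 - <<'E'
from h import *
from cell import camera,calibration
import json
P,Rt=tgt(0,0,60)
delta(P,Rt);print(tip())
c=calibration('wrist'); save('w2.png',cv2.cvtColor(camera('wrist'),cv2.COLOR_RGB2BGR))
json.dump({k:np.array(v).tolist() for k,v in c.items()},open('w2.json','w'))
print(proj(c,C), cur()[2]['wrist_force'])
Rc=cov()
for a,b in ((11,50),(11,-50),(-11,-50),(-11,50)): print(proj(c,C+Rc@[a,b,0]).round(1))
save('t2.png',cv2.cvtColor(camera('top'),cv2.COLOR_RGB2BGR))
E
```

```text
clock: 6.2
eef_pos: [457.2, 128.9, 272.6]
eef_rot: [0.002, 1.017, 0.051]
wrist_force: [0.2, 0.5, -2.3]
finger_gap: 25.7
turn frac [-0.0001 -0.0016 -0.0003] shift frac [-0.0041  0.0026  0.0026] mm [-1.2  0.8  0.8] deg 0.3 t 6.2
[-1.30074289 -0.68138023 58.78073084]
[280.69158921 193.77602611] [-0.10442831 -1.09470304 -1.09999446]
[333.5 205. ]
[227.9 205.2]
[227.  182.4]
[334.4 182.3]
```

View pics/w2.png

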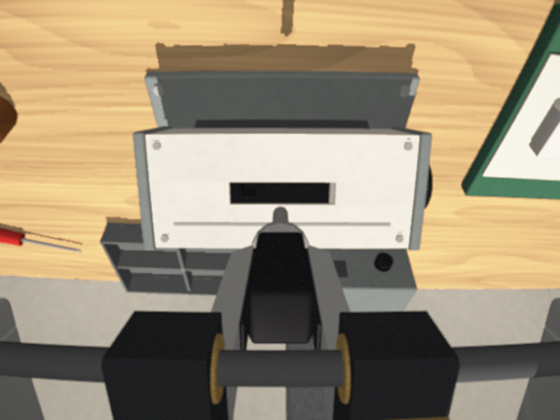

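View pics/t2.png

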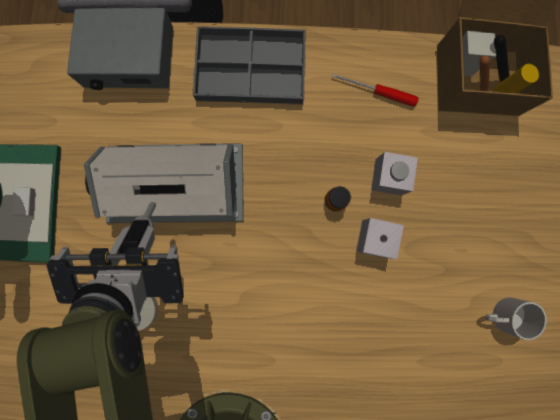

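The pin is held straight; its tip shows at (280,212) in the wrist view, with the slot at about columns 230–335, rows 182–204. Zooming for the slot corners.

```bash
python3 - <<'E'
from h import *
im=cv2.imread('pics/w2.png')
cr=cv2.resize(im[170:230,215:350],None,fx=5.5,fy=5.5,interpolation=cv2.INTER_CUBIC)
save('w2z.png',np.clip(np.vstack([cr*1.0,np.clip(cr*6.,0,255)]),0,255).astype(np.uint8)[:600])
E
```

```text
(no output)
```

View pics/w2z.png

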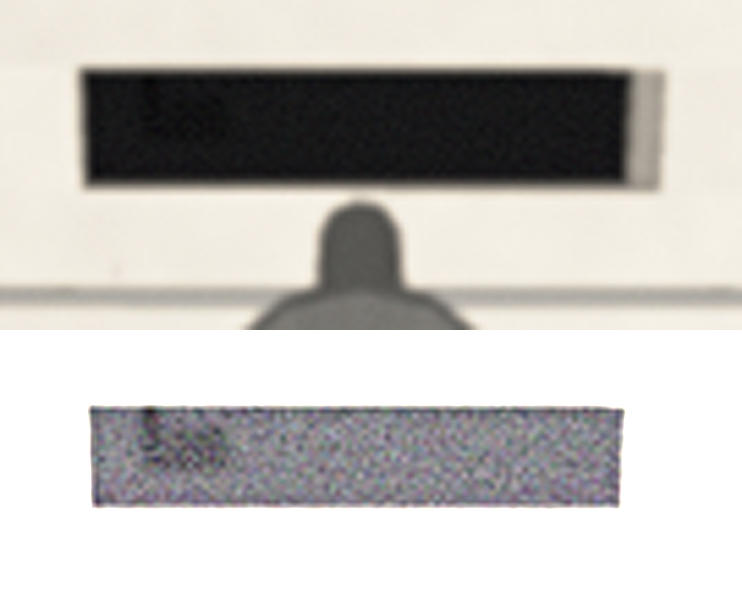

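```bash
python3 - <<'E'
from h import *
import json
c=json.load(open('w2.json'))
px=lambda p:np.array(p)/5.5+[215,170]-.41
S=[px(p) for p in [(665,70),(83,70),(86,187),(660,187)]]  # image row up = lower slope
n=cov()[:,2]
for _ in range(10):
  P=np.array([onplane(c,q,C,n) for q in S]); m=P.mean(0)
  y=(P[0]+P[3]-P[1]-P[2])/2; ps=np.arctan2(-y[0],y[1]); n=cov(ps)[:,2]; 
print(m,ps,np.linalg.norm(y),np.linalg.norm(P[0]-P[3]),'in cover', cov().T@(m-C))
Rc=cov()
for p in [(143,70),(145,135),(228,80),(228,135)]:
  print((Rc.T@(onplane(c,px(p),C-40*Rc[:,2],Rc[:,2])-C)).round(1))
print('tip px', proj(c,cur()[0]+cur()[1][:,0]*104))
E
```

```text
[543.29242317 135.58912009 134.60783337] 0.04690139302607241 98.66458748421273 20.547725126374672 in cover [-7.37431397e-01  1.72156282e+00 -1.64009253e-03]
[ -2.6 -41.7 -40. ]
[ 10.1 -41.7 -40. ]
[ -0.6 -25.6 -40. ]
[ 10.1 -25.8 -40. ]
tip px [279.17636382 211.6685956 ]
```

```bash
sed -i 's/^psi=.*/psi=0.0478; C=np.array([543.4,134.6,134.8])/' h.py; python3 - <<'E'
from h import *
print(tip()); delta(*tgt(0,-34,8))
E
```

```text
[ 0.35826328 -2.1062282  59.59109567]
turn frac [-0.0004 -0.0009 -0.0004] shift frac [ 0.1719 -0.1061 -0.0016] mm [ 51.6 -31.8  -0.5] deg 0.2 t 6.3
```

```bash
python3 -m handwheel '[[0,0,0,0.06,-0.04,0,0],[0,-0.0005,0,0.12,-0.08,-0.001,0],[0,-0.0009,0,0.16,-0.106,-0.0016,0],[0,-0.0009,0,0.172,-0.106,-0.0016,0],[0,-0.0009,0,0.172,-0.106,-0.0016,0]]' 45
python3 - <<'E'
from h import *
from cell import camera,calibration
c=calibration('wrist'); im=cv2.cvtColor(camera('wrist'),cv2.COLOR_RGB2BGR)
print(tip(),cur()[2]['wrist_force'])
print([proj(c,C+cov()@[a,b,0]).round(1).tolist() for a,b in ((11,50),(11,-50),(-11,-50),(-11,50))])
save('w3.png',cv2.resize(im[120:270,200:400],None,fx=4,fy=4,interpolation=cv2.INTER_CUBIC))
E
```

```text
clock: 6.92
eef_pos: [485.8, 97.7, 230.0]
eef_rot: [0.003, 1.012, 0.049]
wrist_force: [0.5, -0.3, -1.0]
finger_gap: 26.0
[  0.33693866 -33.7177832    8.33108173] [ 0.45282378  0.50128723 -1.67470495]
[[382.7, 219.5], [260.3, 219.9], [259.8, 193.6], [384.8, 193.4]]
```

View pics/w3.png

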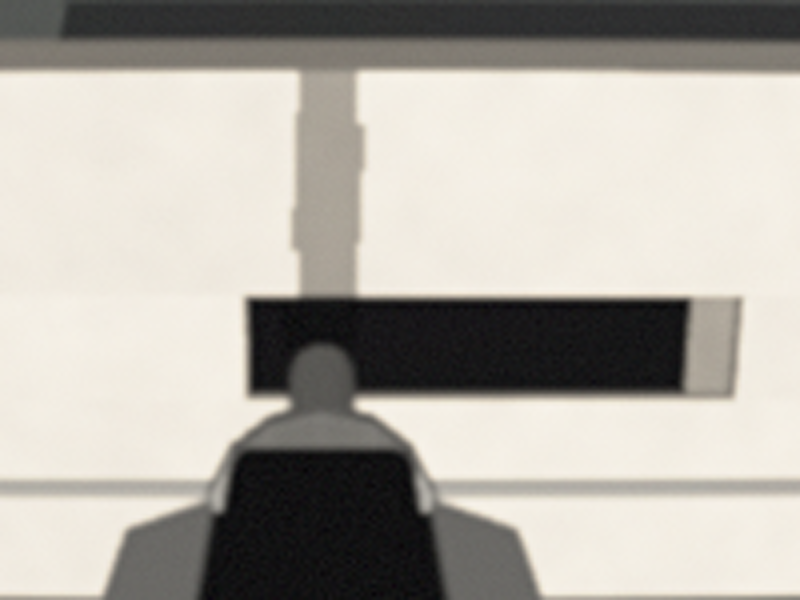

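The tip shows at zoom (322,350), over the slot between rows 298 and 396 and about 15 mm from its left (-y) end. Going in through the slot to just above the face.

```bash
python3 -m handwheel '[[0,0,0,0.03,0,0,0],[0,0,0,0.06,0,0,0],[0,0,0,0.09,0,0,0],[0,0,0,0.12,0,0,0],[0,0,0,0.143,0,0,0],[0,0,0,0.143,0,0,0]]' 45
python3 - <<'E'
from h import *
print(tip(),cur()[2]['wrist_force'], cov().T@cur()[2]['wrist_force'])
E
```

```text
clock: 7.72
eef_pos: [508.5, 99.1, 193.2]
eef_rot: [0.003, 1.013, 0.05]
wrist_force: [-0.2, 0.1, -1.5]
finger_gap: 25.8
[ -0.04954353 -33.72906389 -35.09238933] [-0.22955309  0.13908284 -1.47140766] [-0.9685351   0.14989244 -1.12984564]
```

Clear in the slot. Now feel down past the face level.

```bash
python3 -m handwheel '[[0,0,0,0.01,0,0,0],[0,0,0,0.02,0,0,0],[0,0,0,0.025,0,0,0],[0,0,0,0.025,0,0,0]]' 45
python3 - <<'E'
from h import *
print(tip(),cur()[2]['wrist_force'], cov().T@cur()[2]['wrist_force'])
E
```

```text
clock: 8.22
eef_pos: [512.5, 99.2, 186.8]
eef_rot: [0.003, 1.013, 0.05]
wrist_force: [-0.3, 0.8, -1.0]
finger_gap: 26.1
[ -0.08832387 -33.73168427 -42.61482561] [-0.34869987  0.81568032 -0.97849889] [-0.78084594  0.83141016 -0.66590002]
```

```bash
python3 -m handwheel '[[0,0,0,0.005,0,0,0],[0,0,0,0.01,0,0,0],[0,0,0,0.015,0,0,0],[0,0,0,0.015,0,0,0]]' 45
python3 - <<'E'
from h import *
print(tip(),cur()[2]['wrist_force'], cov().T@cur()[2]['wrist_force'])
E
```

```text
clock: 8.72
eef_pos: [514.9, 99.4, 182.9]
eef_rot: [0.003, 1.013, 0.05]
wrist_force: [0.2, -0.1, -2.1]
finger_gap: 25.6
[ -0.210626   -33.70472895 -47.25521942] [ 0.18789598 -0.13827478 -2.0715701 ] [-0.94419521 -0.14709485 -1.85275093]
```

Now 7 mm below face level with no contact force, so the tip is in the hole. Going deeper.

```bash
python3 -m handwheel '[[0,0,0,0.01,0,0,0],[0,0,0,0.02,0,0,0],[0,0,0,0.03,0,0,0],[0,0,0,0.04,0,0,0],[0,0,0,0.05,0,0,0],[0,0,0,0.06,0,0,0],[0,0,0,0.065,0,0,0],[0,0,0,0.065,0,0,0]]' 45
python3 - <<'E'
from h import *
print(tip(),cur()[2]['wrist_force'], cov().T@cur()[2]['wrist_force'],cur()[2]['moment'])
E
```

```text
clock: 9.72
eef_pos: [525.2, 99.8, 166.2]
eef_rot: [0.003, 1.013, 0.05]
wrist_force: [-0.4, -0.5, -0.9]
finger_gap: 25.8
[ -0.3157965  -33.74760502 -66.85404136] [-0.4114098  -0.45539245 -0.85537752] [-0.82022823 -0.4352144  -0.49610995] [-0.01796953  0.45912317 -0.00273914]
```

Still free. Small steps to seat the collar.

```bash
python3 -m handwheel '[[0,0,0,0.007,0,0,0],[0,0,0,0.014,0,0,0],[0,0,0,0.02,0,0,0],[0,0,0,0.02,0,0,0]]' 45
python3 - <<'E'
from h import *
print(tip(),cov().T@cur()[2]['wrist_force'],cur()[2]['moment'])
E
python3 -m handwheel '[[0,0,0,0.004,0,0,0],[0,0,0,0.007,0,0,0],[0,0,0,0.007,0,0,0]]' 45
python3 - <<'E'
from h import *
print(tip(),cov().T@cur()[2]['wrist_force'],cur()[2]['moment'])
E
```

```text
clock: 10.22
eef_pos: [528.4, 100.0, 161.0]
eef_rot: [0.003, 1.013, 0.05]
wrist_force: [0.5, 0.1, -2.5]
finger_gap: 25.8
[ -0.36153871 -33.71775683 -72.97372491] [-0.93657659  0.06533873 -2.4067506 ] [0.02478486 0.41837108 0.05891358]
clock: 10.6
eef_pos: [529.0, 100.1, 160.4]
eef_rot: [0.003, 1.013, 0.049]
wrist_force: [-25.8, -2.6, 23.3]
finger_gap: 26.0
[ -0.13751614 -33.72363155 -73.76973084] [-9.67105393 -1.31671353 33.46714113] [-0.46150573  2.36367888 -0.27569179]
```

Collar contact: 33 N at tip depth 73.8 mm. Relax, check, then release.

```bash
python3 -m handwheel '[[0,0,0,-0.001,0,0,0],[0,0,0,-0.001,0,0,0]]' 45
python3 - <<'E'
from h import *
from cell import camera
print(tip(),cov().T@cur()[2]['wrist_force'],cur()[2]['moment'])
im=cv2.cvtColor(camera('wrist'),cv2.COLOR_RGB2BGR)
save('w4.png',im)
E
```

```text
clock: 10.85
eef_pos: [528.9, 100.1, 160.8]
eef_rot: [0.003, 1.013, 0.049]
wrist_force: [-0.3, 0.3, -2.4]
finger_gap: 25.5
[  0.07830387 -33.69334119 -73.38459455] [-1.55581792  0.32407604 -1.87788876] [-0.04105845  0.4330976  -0.02153877]
```

View pics/w4.png

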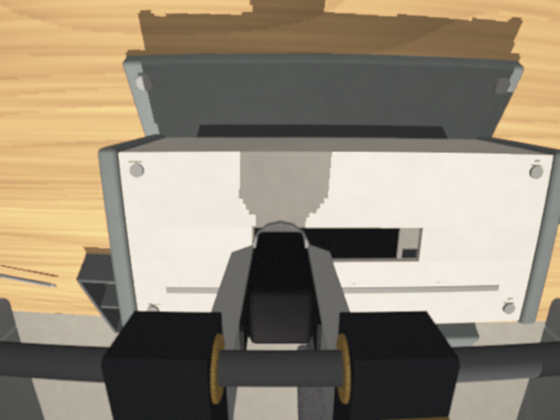

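The wrist view shows the collar flat on the cover around (280,230), over the left end of the slot. Releasing and retreating.

```bash
python3 -m handwheel '[[0,0,0,0,0,0,0.3],[0,0,0,0,0,0,0.6],[0,0,0,0,0,0,0.8],[0,0,0,0,0,0,0.8],[0,0,0,0,0,0,0.8],[0,0,0,0,0,0,0.8],[0,0,0,0,0,0,0.8],[0,0,0,0,0,0,0.8]]' 45; python3 -m handwheel '[[0,0,0,-0.03,0,0,0.8],[0,0,0,-0.1,0,0,0.8],[0,0,0,-0.25,0,0,0.8],[0,0,0,-0.4,0,0,0.8],[0,0,0,-0.5,0,0,0.8],[0,0,0,-0.5,0,0,0.8]]'
python3 - <<'E'
from h import *
from cell import camera,calibration
for n in ('wrist','top','scene'): save(n+'5.png',cv2.cvtColor(camera(n),cv2.COLOR_RGB2BGR))
c=calibration('wrist');print(proj(c,C+cov()@[0,-33.7,76]),proj(c,C+cov()@[0,-33.7,0]),cur()[2]['wrist_force'])
E
```

```text
clock: 11.9
eef_pos: [528.9, 100.1, 160.6]
eef_rot: [0.003, 1.013, 0.049]
wrist_force: [0.5, -0.6, 0.3]
finger_gap: 75.1
clock: 12.65
eef_pos: [449.5, 96.3, 290.4]
eef_rot: [0.004, 1.009, 0.051]
wrist_force: [-0.2, -0.3, 0.7]
finger_gap: 75.3
[280.28628496 210.92073485] [280.17985231 188.82231549] [ 1.34105213 -0.17254733 -0.52261154]
```

View pics/wrist5.png

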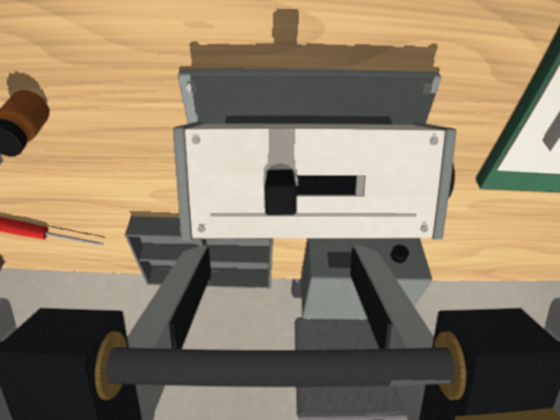

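View pics/scene5.png

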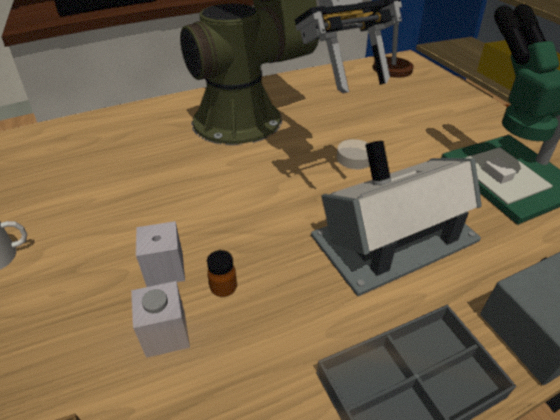

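View pics/top5.png

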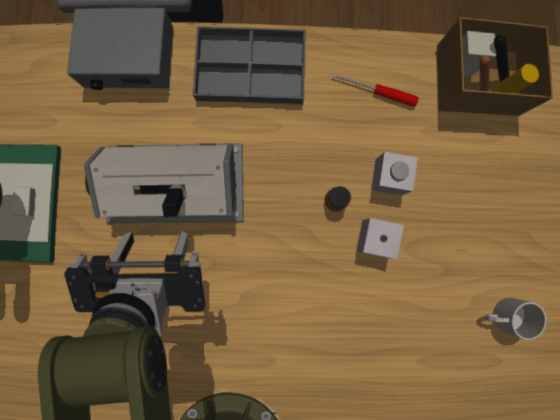

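The pin stands in the slot: the handle spans columns 264–297 and rows 170–214 in the wrist view, and the predicted axis of a home pin falls on it. The jar (339,198) and gauge (399,171) are unmoved in the top view, and the gripper is clear. Handing in.

```bash
python3 -c "
from cell import order; print(order.sign_off())"
```

```text
the job is handed in; nothing more can be done
None
```

The lock pin is in the carriage's locking hole, with its collar on the cover and the gripper off it. I handed the job in at about 12.8 s; no verdict was reported.

- **Finding the hole:** I did not have to sweep the slot. A faint dark patch seen through the slot suggested the hole was near y = -34 mm. I put the tip down there, and it passed the face level (40 mm) without contact force.
- **Seating:** the pin went in freely until about 73 mm. Contact then rose to about 33 N at 73.8 mm of tip depth (74 mm expected), so the collar was on the cover. I relaxed that force before releasing.
- **Last checks:** after I backed off, the pin stood straight where a home pin should show in the wrist picture. The jar and gauge pin were at the same pixels as at the start, and the wrist force was near zero.
- **Disagreement:** the top and wrist cameras placed the slot about 2 mm apart. I used a value between the two, and the pin still went in freely.
- **Not measured:** I did not measure the pin's depth and tilt again after letting go; I only judged them from the pictures.

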